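# Take a pile of castings apart into their workpiece carriers

## Task

Four machined parts came off the line in one pile: take it apart from the top, one part at a time, and set each into the workpiece carrier whose pocket has its shape, lying flat and fully down: the brass bush in the small round pocket, the dark round flange in the large round one, the red square flange in the square one and the blue cover in the long one. Never move a part that still has another on it, and set the parts down without dropping or tipping them. Leave the caliper and the plug gauge where they lie.

Things in the scene. Friction and masses are not known exactly. Their poses are not given: they have to be found in the camera images.
- bush: Brass bush, a short tube 32 mm in diameter, 26 mm high, bore 20 mm, about 0.1 kg, upright on top of one of the two flanges (which one varies), 34 mm from the cover's centre towards the cover's +y. Its top, 66 mm above the table, is the top of the pile. Origin: centre of its underside, z up.
- round_flange: Dark steel round flange, 50 mm in diameter, 20 mm high, bore 24 mm, six small pale bolt holes, about 0.2 kg. Lies on the cover, 34 mm from the cover's centre along the cover's y axis, on either side; the square flange lies on the other side (19 mm of clear gap between them). Origin: centre of its underside, z up.
- square_flange: Red primed square flange, 48 x 48 mm, 20 mm high, bore 24 mm, four dark bolt holes at the corners, about 0.2 kg. Lies on the cover beside the round flange, its sides parallel to the cover's within 0.1 rad. Origin: centre of its underside, z up. x and y are square to its sides.
- cover: Blue painted aluminium cover, a slab 56 mm (its x) by 136 mm (its y), 20 mm high, about 0.28 kg, flat on the table under the pile; its ends show 9 mm beyond the flanges. Grip it across the 56 mm. Pile and carriers share five places, drawn anew each time. All masses vary by -30 to +40%. Origin: centre of its underside, z up.
- small_round_carrier: Carrier for the bush: 96 x 96 mm, round pocket 48 mm in diameter. A fixed aluminium plate with a tan resin frame on top, 12 mm high in all; the flat dark pocket in the frame is 4 mm deep, its floor 8 mm above the origin. Origin: underside of the plate (table level) below the pocket's centre; z up. Turned up to 0.3 rad in yaw.
- large_round_carrier: Carrier for the round flange: 96 x 96 mm, round pocket 66 mm in diameter. A fixed aluminium plate with a tan resin frame on top, 12 mm high in all; the flat dark pocket in the frame is 4 mm deep, its floor 8 mm above the origin. Origin: underside of the plate (table level) below the pocket's centre; z up. Turned up to 0.3 rad in yaw.
- square_carrier: Carrier for the square flange: 96 x 96 mm, square pocket 64 x 64 mm, sides along its x and y. A fixed aluminium plate with a tan resin frame on top, 12 mm high in all; the flat dark pocket in the frame is 4 mm deep, its floor 8 mm above the origin. Origin: underside of the plate (table level) below the pocket's centre; z up. Turned up to 0.3 rad in yaw.
- long_carrier: Carrier for the cover, either way round: 96 mm (x) by 176 mm (y), pocket 72 mm (x) by 152 mm (y). A fixed aluminium plate with a tan resin frame on top, 12 mm high in all; the flat dark pocket in the frame is 4 mm deep, its floor 8 mm above the origin. Origin: underside of the plate (table level) below the pocket's centre; z up. Turned up to 0.3 rad in yaw.
- caliper: Digital caliper, steel with a black body, 200 mm long along its y, 75 mm wide over the jaws (its +x side), 14 mm high, lying loose between the robot and the work. Not part of the job. Origin: underside, at the middle of its beam.
- plug_gauge: Plug gauge, 18 mm square aluminium handle, dark steel ends, red ring, 112 mm long along its y, 18 mm high, lying loose beyond the middle place. Not part of the job. Origin: underside, middle of its handle. All other equipment is fixed and stands beyond x = 0.78 m or over 0.46 m to either side.
Things that resemble listed ones, but are neither listed nor needed, are in the scene too. There is more than one size of the square_flange; the job needs the smallest. Of the things that look like the bush, the smaller one is meant.

How it is judged:
By the outcome, as a careful person would: the job done as asked, in the order asked, and still so for the second after the job is handed in, with the robot touching nothing.
It also fails if it takes over 106 s, if anything falls off the work surface, if the arm or the gripper's body presses on something with over 40 N, if the wrist force passes 120 N, or if a joint passes its speed limit or range.

## Robot

A 7-joint arm with a two-finger parallel gripper is mounted at the origin on the work surface. World frame = base frame: x ahead of the robot, y to its left, z up, the work surface at z = 0. Lengths are in mm, angles in degrees, forces in N, time in s.
With the tool pointing down it reaches from about 350 to 900 mm from the base axis. Payload 8.1 kg.
Tool frame: the origin (TCP) lies at the very end of the fingers, on their centre line; the grasp point (between the pads) lies 19 mm behind it; z points along the fingers, y is the line along which they close (so a half turn about z gives the same grasp; the last joint's range is limited). The gripper opens to 92 mm and grips with 3 to 60 N. Pads are 19 mm wide; open, the fingers measure 130 mm over their backs; the gripper's body (75 mm by 190 mm) begins 47 mm behind the grasp point.
Start: joints at [-5.879, 24.895, 1.432, 90.138, -0.665, 64.973, -4.303], TCP at [625.013, -0.027, 226.742] pointing down, gripper open.
Joint ranges: [-149.89, 149.89], [-25.12, 119.58], [-72.63, 75.52], [4.76, 147.25], [-75.54, 255.54], [6.69, 114.76], [-157.13, 157.13]. Speed limits (degrees/s): [127.2, 127.2, 172.46, 172.46, 180, 180, 180].

## Interface

Orientations are given as [roll, pitch, yaw] about the fixed x, y, z axes, in that order (R = Rz(yaw) Ry(pitch) Rx(roll)).
In Python, from bench import * gives the robot as it stands. The module is installed in compiled form; this text tells all that it offers. Calls block until the motion is done:
- move_pose(position, orientation): joint-space move of the TCP to a pose.
- move_straight(position, attitude=None, speed=150, guard=None): straight line of the TCP; attitude=None keeps the orientation; speed is the mean speed in mm/s. With guard (N) it stops when the force on the tool has changed by that much, and returns True; else False.
- movej(angles): joint-space move.
- gripper_to(opening, strength=None): finger opening in mm; strength is the grip in N (None keeps the last); returns when the fingers have stopped.
- wait(seconds).
- inverse_kinematics(position, orientation): joint angles nearest the present ones, or None.
- read_state(): the state.
- camera(name): name is "scene" or "side" or "wrist"; returns (picture, depth): 400x640x3 uint8, red, green, blue; 400x640 float32, mm along the optical axis (not along the pixel's ray), 0 where there is no reading.
- camera_info(name): a dict with "fx", "fy", "cx", "cy" (pixels), "dist_coeffs" ([k1, k2, p1, p2, k3] as OpenCV has them; the pictures are not rectified), "rvec" (rotation vector, rad) and "tvec" (3), from world to camera coordinates, as OpenCV has them. Camera axes: x right, y down, z forward; pixel columns grow to the right and rows downward; lengths in mm; the calibration is good to about 2 mm. A picture is of the moment at which its call begins: read the wrist's pose just before it. camera_info takes no time and is no camera call; for the wrist camera it gives the pose at the moment of the call.
A pose or a line that the arm cannot do raises Unreachable and nothing moves.
- hand_in(): hands the job in; it is judged then, once.
The state is a dict: "t": time; "joint_pos": joint angles; "joint_vel": joint speeds; "joint_efforts": joint torques, N m; "ee_pos": TCP position; "tool_rot": TCP orientation; "wrist_force": force on the tool from outside, world axes, zero at the start; "ft_torque": the same for the moment, N m; "opening": finger opening in mm; "finger_force": force on a finger pad.
Only numpy, scipy, OpenCV 4.12 (cv2) and the standard library are available. Lean on these libraries where they do the work, as an engineer would, in place of code of your own. Each camera call takes 0.05 s, during which the arm holds its last target. There are 200 camera calls.

## Working session

There is one attempt and no reset: what is moved stays moved. The work goes in short steps, each a Python script; the robot and the scene stay as the last script left them, time stands still between calls to the robot, and variables do not carry over. Pictures are saved under pics/ and viewed, at most 14 in all, crops included, and the job is handed in when it is done.

```bash
mkdir -p pics
cat > h.py <<'E'
from bench import *
import numpy as np, cv2
def snap(name,fn=None):
    ci=camera_info(name); im,d=camera(name)
    if fn: cv2.imwrite('pics/'+fn,im[:,:,::-1])
    np.savez(''+(fn or name)+'.npz',im=im,d=d,**{k:np.array(v,float) for k,v in ci.items()})
    return im,d,ci
def K(ci): return np.array([[ci['fx'],0,ci['cx']],[0,ci['fy'],ci['cy']],[0,0,1.]],float)
def ray(ci,uv):
    uv=np.asarray(uv,float).reshape(-1,1,2)
    n=cv2.undistortPoints(uv,K(ci),np.array(ci['dist_coeffs'],float)).reshape(-1,2)
    R=cv2.Rodrigues(np.array(ci['rvec'],float))[0]; t=np.array(ci['tvec'],float).ravel()
    return -R.T@t, np.c_[n,np.ones(len(n))]@R
def onplane(ci,uv,z):
    o,d=ray(ci,uv); return o+d*((z-o[2])/d[:,2])[:,None]
def cloud(ci,dep):
    v,u=np.mgrid[0:400,0:640]; o,d=ray(ci,np.c_[u.ravel(),v.ravel()])
    P=o+d*dep.ravel()[:,None]; P[dep.ravel()==0]=np.nan
    return P.reshape(400,640,3)
def load(f):
    z=np.load(''+f+'.npz'); return z['im'],z['d'],{k:z[k] for k in z.files if k not in('im','d')}
E
python3 - <<'E'
from h import *
s=read_state();print(s['t'],s['tool_rot'],s['wrist_force'],s['opening'])
for n in('scene','side','wrist'):
    im,d,ci=snap(n,n+'0.png'); o,dd=ray(ci,[[320,200]]); print(n,ci['fx'],o.round(),dd.round(2))
E
```

```text
0.0 [-1.79907355e+02  8.22985490e-03  8.99943676e+01] [0.15164457 0.58969228 0.03980646] 91.64985475298856
scene 402.43950663015073 [771. 431. 863.] [[-0.23 -0.47 -0.85]]
side 507.45865613166364 [236. 878. 864.] [[ 0.26 -0.72 -0.64]]
wrist 299.27406561838256 [626.  74. 385.] [[ 0.01 -0.27 -0.96]]
```

View pics/scene0.png

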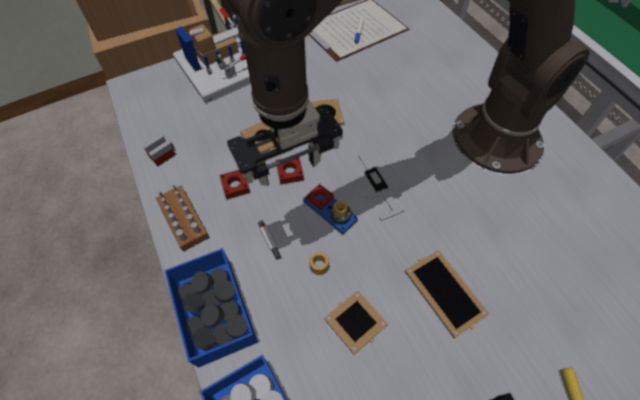

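View pics/wrist0.png

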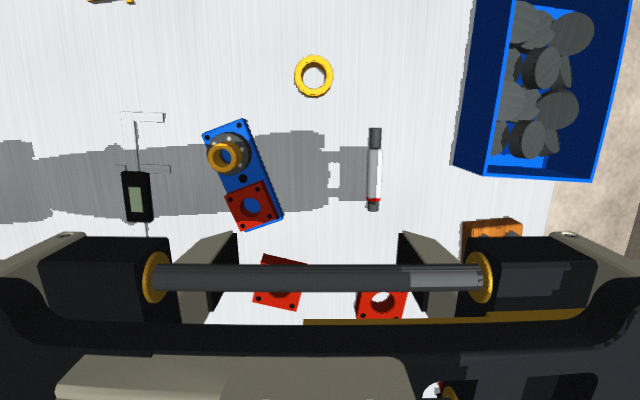

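View pics/side0.png

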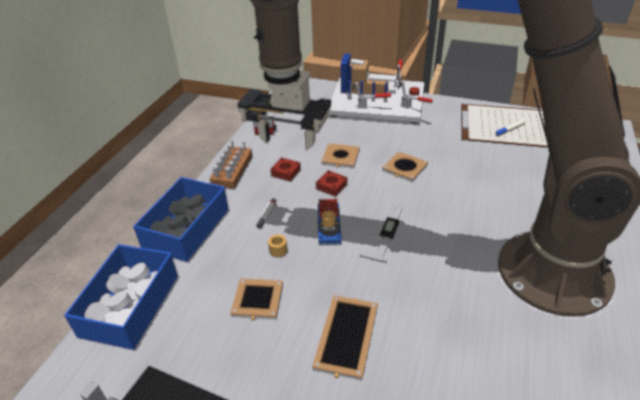

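The scene view shows the pile near (330,207): blue cover, red flange at (320,195), dark flange with the bush on it at (341,211). The square carrier is at (356,322) and the long carrier at (446,292). In the side view the two round carriers are at (341,154), small, and (405,165), large. The wrist view shows the two loose red squares, (279,285) and (381,300), and the yellow ring, (314,75); these are decoys.

Run:
```python
from h import *
im,d,ci=load('side0.png');P=cloud(ci,d)
for n,u,v in[('small',341,154),('large',405,165),('sq',257,297),('long',346,335),('bush',329,218),('cal',389,228),('plug',266,213),('r1',286,170),('r2',332,184),('ring',278,245)]:
    print(n,P[v,u].round(),onplane(ci,[[u,v]],10)[0].round())
for p,y in [((570,-330,320),90),((570,-200,320),0),((570,-200,320),180),((570,-200,320),-60),((570,150,320),90)]:
    print(p,y,inverse_kinematics(p,[180,0,y]))
```

```text
small [ 590. -301.    2.] [ 587. -290.   10.]
large [ 398. -292.    8.] [ 397. -288.   10.]
sq [608. 268.  10.] [608. 268.  10.]
long [400. 301.   5.] [399. 305.  10.]
bush [517.  41.  64.] [536. -15.  10.]
cal [384. -20.  12.] [385. -22.  10.]
plug [692.  18.  16.] [695.  12.  10.]
r1 [ 706. -158.   22.] [ 713. -172.   10.]
r2 [ 564. -130.   25.] [ 570. -148.   10.]
ring [611. 133.  36.] [623. 110.  10.]
(570, -330, 320) 90 [21.09768115 25.11866644  6.82250627 76.84402418 -2.95286651 78.20868221
 27.88416481]
(570, -200, 320) 0 [ -3.06099943  20.10637161  24.70059848  86.34442172  -8.53616888
  75.41578898 -67.53561836]
(570, -200, 320) 180 [ 23.90709726  20.53905285 -13.74140059  83.91233231   4.92431425
  76.13865543  99.82656594]
(570, -200, 320) -60 [ -11.71363547   21.60839197   37.79736175   87.05359617  -13.45368903
   75.94699772 -122.593856  ]
(570, 150, 320) 90 [-19.50395051  18.21476511  -0.59504597  86.86976444   0.192633
  74.91646926 -20.11931011]
```

Run:
```python
from h import *
for n,p in[('pA',(470,-30,300)),('pB',(570,-30,300)),('nA',(450,-350,320)),('nB',(550,-350,320)),('yB',(560,195,320)),('yA',(440,195,320))]:
    move_pose(p,[180,0,90]); wait(.15); snap('wrist',n+'.png')
print(read_state()['t'])
g=lambda n:cv2.imread('pics/%s.png'%n)
cv2.imwrite('pics/m1.png',np.vstack([np.hstack([g('pA')[:290],g('nA')[:290]]),np.hstack([g('yB')[:290],g('yA')[:290]])])[:, :])
m=cv2.imread('pics/m1.png');cv2.imwrite('pics/m1.png',cv2.resize(m,(800,int(800*m.shape[0]/m.shape[1]))))
```

```text
6.8583
```

View pics/m1.png

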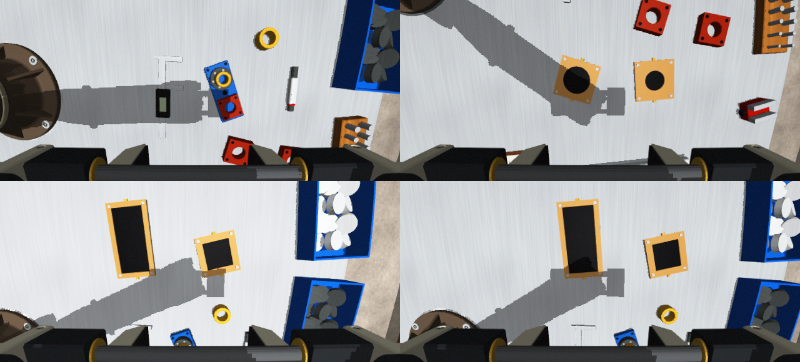

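View pics/pB.png

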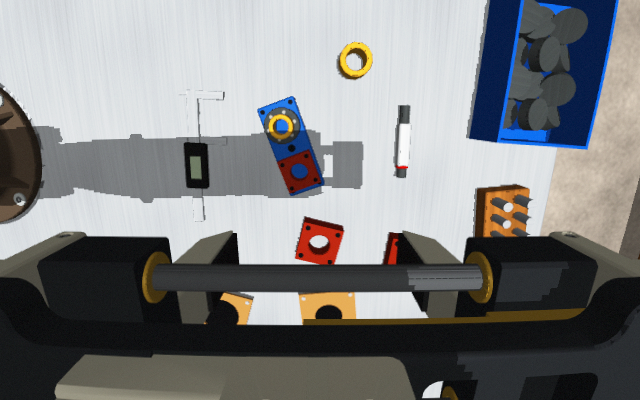

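The top left panel of m1 shows the pile at about (223,92), and pB shows it at (290,145): bush (282,126), red flange (300,172). The round carriers (nA panel) and the long and square carriers (yA, yB panels) are fully in view.

```bash
cat > m.py <<'E'
from h import *
def tri(c1,u1,c2,u2):
    o1,d1=ray(c1,[u1]);o2,d2=ray(c2,[u2]);d1=d1[0];d2=d2[0]
    s=np.linalg.lstsq(np.c_[d1,-d2],o2-o1,rcond=None)[0]
    a,b=o1+s[0]*d1,o2+s[1]*d2; return (a+b)/2,np.linalg.norm(a-b)
def pockets(f):
    im,d,ci=load(f); hsv=cv2.cvtColor(im,cv2.COLOR_RGB2HSV); P=cloud(ci,d)
    tan=cv2.inRange(hsv,(8,60,60),(28,190,255)); tan[270:]=0
    C,H=cv2.findContours(tan,cv2.RETR_CCOMP,cv2.CHAIN_APPROX_NONE); out=[]
    for c,h in zip(C,H[0]):
        if h[3]>=0 and cv2.contourArea(c)>250:
            m=cv2.moments(c);uv=(m['m10']/m['m00'],m['m01']/m['m00'])
            if im[int(uv[1]),int(uv[0])].max()>60: continue
            w=onplane(ci,c.reshape(-1,2),12)[:,:2].astype(np.float32)
            out.append((uv,cv2.minAreaRect(w),P[int(uv[1]),int(uv[0])],ci))
    return out
def col(f,kind):
    im,d,ci=load(f); hsv=cv2.cvtColor(im,cv2.COLOR_RGB2HSV);P=cloud(ci,d)
    if kind=='red': m=cv2.inRange(hsv,(0,100,50),(6,255,255))|cv2.inRange(hsv,(172,100,50),(180,255,255))
    if kind=='yel': m=cv2.inRange(hsv,(14,120,70),(32,255,255))
    if kind=='blue': m=cv2.inRange(hsv,(100,140,60),(125,255,255))
    m[235:]=0
    return m,P,ci,d,im
E
python3 - <<'E'
from m import *
for a,b in(('nA.png','nB.png'),('yA.png','yB.png')):
    A,B=pockets(a),pockets(b)
    for X in A+B: print(np.round(X[0],1),[np.round(q,1) for q in X[1]],X[2].round(1))
    for X in A:
        Y=min(B,key=lambda Y:np.hypot(*np.subtract(Y[1][0],X[1][0])))
        p,e=tri(X[3],X[0],Y[3],Y[0]);print('tri',p.round(1),e.round(1))
for f in('pA.png','pB.png'):
  for k in('red','yel','blue'):
    m,P,ci,d,im=col(f,k)
    C,_=cv2.findContours(m,cv2.RETR_EXTERNAL,cv2.CHAIN_APPROX_NONE)
    for c in C:
        if cv2.contourArea(c)<80: continue
        z=np.zeros_like(m);cv2.drawContours(z,[c],-1,255,-1);q=P[(z>0)&(m>0)];h=np.nanpercentile(q[:,2],[20,50,90])
        r=cv2.minAreaRect(onplane(ci,c.reshape(-1,2),h[2])[:,:2].astype(np.float32))
        print(f,k,h.round(1),[np.round(x,1) for x in r],np.nanmedian(q,0).round())
E
python3 - <<'E'
import cv2
a=cv2.imread('pics/pB.png')[85:205,240:340]
cv2.imwrite('pics/c1.png',cv2.resize(a,None,fx=4,fy=4,interpolation=cv2.INTER_NEAREST))
E
```

```text
[407.2 128.7] [array([ 589.7, -290.6]), array([47.1, 46.7]), np.float64(47.1)] [ 590.1 -289.4    8.9]
[281.9 128. ] [array([ 398.4, -290.7]), array([64.9, 65.4]), np.float64(44.3)] [ 396.5 -290.4    8.9]
[343.2 126.7] [array([ 589.4, -290.5]), array([47.5, 46.3]), np.float64(45.4)] [ 589.6 -289.6    9.4]
[218.3 127.1] [array([ 398.9, -290.6]), array([66. , 65.7]), np.float64(42.3)] [ 397.2 -290.2    8.5]
tri [ 589.8 -290.4   11.1] 0.2
tri [ 398.  -290.4    9.4] 0.2
[426.5 118.1] [array([608.5, 267.8]), array([65.1, 65.8]), np.float64(12.6)] [609.4 268.6   6.8]
[288.5  92.7] [array([399.6, 300.9]), array([ 73.3, 153.5]), np.float64(4.1)] [398.6 305.7   7.1]
[348.3 116.8] [array([608.7, 267.8]), array([65. , 65.5]), np.float64(12.8)] [608.5 269.7   7.8]
[208.8  92.7] [array([399.9, 301.5]), array([ 73.3, 153.2]), np.float64(4.0)] [398.4 305.9  10.7]
tri [608.6 268.5  11.4] 0.1
tri [399.6 304.7  10.7] 0.3
pA.png red [14.7 26.2 27.7] [array([ 573.1, -116.5]), array([26.1, 67.9]), np.float64(89.9)] [ 570. -122.   26.]
pA.png red [39.5 40.3 41.4] [array([543.1, -29.5]), array([47.9, 49.7])
[... 1184 characters left out ...]
.6, 79.6]), np.float64(6.1)] [855. -91.  30.]
pB.png yel [64.6 66.1 67.4] [array([523.5,  33.2]), array([31.7, 30.9]), np.float64(43.8)] [522.  33.  66.]
pB.png yel [30.  35.8 37.2] [array([620.4, 116.9]), array([43.2, 44.4]), np.float64(0.4)] [621. 119.  36.]
pB.png blue [19.7 20.4 21.6] [array([544.1, -32.1]), array([19.4, 22.2]), np.float64(90.0)] [543. -32.  20.]
pB.png blue [19.8 20.6 21.9] [array([519.5,  32. ]), array([16.8, 15.7]), np.float64(88.6)] [519.  32.  21.]
pB.png blue [19.7 20.4 21.7] [array([533.1,   1.6]), array([ 55.1, 133.8]), np.float64(19.6)] [535.   9.  20.]
pB.png blue [20.8 46.6 74.5] [array([852.5, 105. ]), array([185. , 168.1]), np.float64(87.1)] [903. 105.  47.]
```

View pics/c1.png

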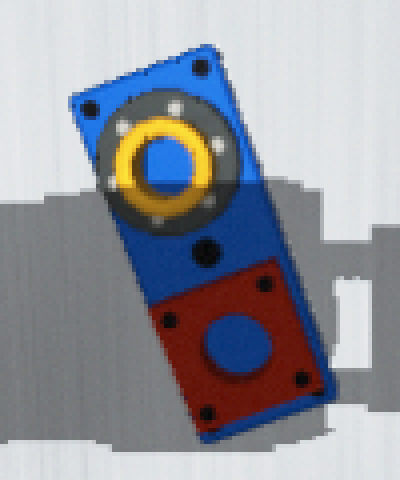

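The crop shows the bush centred at (165,165), on the dark round flange. The square flange is at (237,345), and its sides are nearly parallel to the cover's. Heights agree: 66, 40, 20 and about 8–12. Bush first.

```bash
cat > pp.py <<'E'
from m import *
UP=150.
def st(tag):
    s=read_state(); print(tag,'t',round(s['t'],2),np.round(s['ee_pos'],1),'open',round(float(s['opening']),1),'ff',np.round(s['finger_force'],1),'F',np.round(s['wrist_force'],1))
def pick(xy,z,yaw,pre,force,lift=UP):
    move_pose([*xy,z+90],[180,0,yaw]); gripper_to(pre)
    move_straight([*xy,z+25],[180,0,yaw],speed=150)
    if move_straight([*xy,z],speed=50,guard=8): st('CONTACT'); return False
    gripper_to(0,force); st('grip'); move_straight([*xy,z+15],speed=50); move_straight([*xy,lift],speed=150); st('lifted'); return True
def place(xy,z,yaw,rel):
    move_pose([*xy,UP],[180,0,yaw]); move_straight([*xy,z+12],[180,0,yaw],speed=150); wait(.2)
    hit=move_straight([*xy,z-1.5],speed=20,guard=4); st('down hit=%s'%hit)
    gripper_to(rel); wait(.1); move_straight([*xy,z+40],speed=100); st('released')
E
python3 - <<'E'
from pp import *
if pick((522.3,33.0),47,109.5,48,30): place((589.6,-290.5),15,100,46)
move_straight([589.6,-350,300],[180,0,90],speed=400); wait(.15); snap('wrist','b1.png')
move_pose([520,-30,300],[180,0,90]); wait(.15); snap('wrist','p2.png'); st('')
a=cv2.imread('pics/b1.png')[60:260,200:460];b=cv2.imread('pics/p2.png')[60:260,200:460]
cv2.imwrite('pics/c2.png',cv2.resize(np.hstack([a,b]),None,fx=1.5,fy=1.5))
E
```

```text
grip t 10.39 [522.5  33.   47.2] open 31.6 ff 30.0 F [-0.4  0.   1.3]
lifted t 11.57 [521.8  33.  149.3] open 31.8 ff 30.0 F [-0.2  0.3 -1.3]
down hit=True t 14.57 [ 589.4 -290.4   15.2] open 31.7 ff 30.0 F [-0.7  1.1  5.5]
released t 15.71 [ 589.6 -290.4   55.1] open 45.9 ff 0.0 F [-0.7  0.3 -0.5]
 t 18.13 [520.3 -31.2 299.9] open 45.9 ff 0.0 F [-0.9  0.  -0.2]
```

View pics/c2.png

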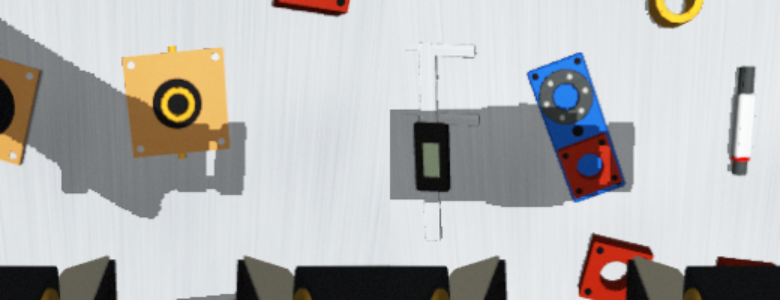

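Left: the bush sits centred in the small pocket at (178,104). Right: the pile is undisturbed, with the round flange at (566,95). Touchdown height matched what I expected. Next I remeasure the round flange, then place both flanges.

Run:
```python
from pp import *
im,d,ci=load('p2.png');P=cloud(ci,d)
hsv=cv2.cvtColor(im,cv2.COLOR_RGB2HSV)
m=((hsv[...,1]<110)&(np.hypot(P[...,0]-521,P[...,1]-33)<40)&(P[...,2]>33)).astype(np.uint8)*255
C,_=cv2.findContours(m,cv2.RETR_EXTERNAL,cv2.CHAIN_APPROX_NONE);c=max(C,key=cv2.contourArea)
w=onplane(ci,c.reshape(-1,2),40)[:,:2].astype(np.float32)
rc,rr=cv2.minEnclosingCircle(w);print('round',rc,rr,np.nanmedian(P[m>0],0), cv2.minAreaRect(w))
if 22<rr<29:
    xy=np.array(cv2.minAreaRect(w)[0]); 
    if np.hypot(*(xy-[521,33.5]))<5 and pick(xy,27,109.5,66,35): place((398.2,-290.5),15,105,66)
    move_straight([398.2,-350,300],[180,0,90],speed=400); wait(.15); snap('wrist','b2.png')
    move_pose([520,-30,300],[180,0,90]); wait(.15); snap('wrist','p3.png'); st('')
    a=cv2.imread('pics/b2.png')[60:260,200:460];b=cv2.imread('pics/p3.png')[60:260,200:460]
    cv2.imwrite('pics/c3.png',cv2.resize(np.hstack([a,b]),None,fx=1.5,fy=1.5))
```

```text
round (516.345458984375, -426.7470397949219) 171.8843231201172 [520.72289344  -3.60190948 405.49860552] ((516.4442138671875, -373.435791015625), (342.35626220703125, 167.89923095703125), 0.04446448013186455)
```

Gripper pixels leaked into the mask, so I'll limit the height range.

Run:
```python
from pp import *
im,d,ci=load('p2.png');P=cloud(ci,d)
hsv=cv2.cvtColor(im,cv2.COLOR_RGB2HSV)
m=((hsv[...,1]<110)&(np.hypot(P[...,0]-521,P[...,1]-33)<40)&(abs(P[...,2]-38)<6)).astype(np.uint8)*255
C,_=cv2.findContours(m,cv2.RETR_EXTERNAL,cv2.CHAIN_APPROX_NONE);c=max(C,key=cv2.contourArea)
w=onplane(ci,c.reshape(-1,2),40)[:,:2].astype(np.float32)
rc,rr=cv2.minEnclosingCircle(w);print('round',rc,rr,np.nanmedian(P[m>0],0), cv2.minAreaRect(w))
if 22<rr<29:
    xy=np.array(cv2.minAreaRect(w)[0]); 
    if np.hypot(*(xy-[521,33.5]))<5 and pick(xy,27,109.5,66,35): place((398.2,-290.5),15,105,66)
    move_straight([398.2,-350,300],[180,0,90],speed=400); wait(.15); snap('wrist','b2.png')
    move_pose([520,-30,300],[180,0,90]); wait(.15); snap('wrist','p3.png'); st('')
    a=cv2.imread('pics/b2.png')[60:260,200:460];b=cv2.imread('pics/p3.png')[60:260,200:460]
    cv2.imwrite('pics/c3.png',cv2.resize(np.hstack([a,b]),None,fx=1.5,fy=1.5))
```

```text
round (520.9979248046875, 33.222164154052734) 24.135112762451172 [521.34090651  33.59816314  40.51349788] ((520.7213134765625, 32.639347076416016), (46.51668167114258, 47.67294692993164), 89.87494659423828)
grip t 21.16 [520.8  32.6  27.2] open 48.4 ff 35.0 F [-0.5  0.1  1.7]
lifted t 22.48 [520.1  32.6 149.2] open 48.3 ff 35.0 F [-0.1 -0.2 -2.1]
down hit=True t 25.52 [ 398.1 -290.4   15.1] open 48.4 ff 35.0 F [-0.8  0.3  7.2]
released t 26.72 [ 398.2 -290.4   55. ] open 65.9 ff 0.0 F [-0.1  0.6 -1. ]
 t 29.19 [519.9 -31.3 300.1] open 66.0 ff 0.0 F [0.4 0.2 0.3]
```

View pics/c3.png

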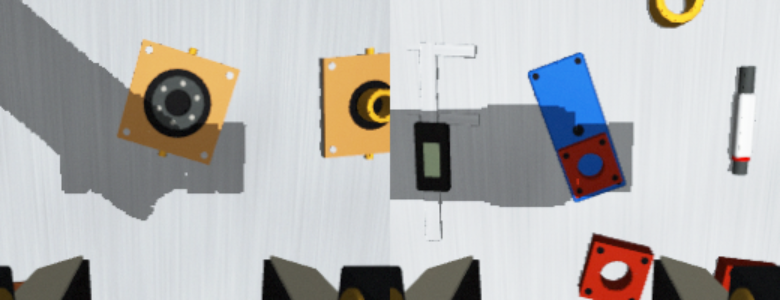

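Left: the round flange is centred in the large pocket at (178,103), flat. Right: the cover now carries only the square flange, at (590,165). Next is the square flange.

Run:
```python
from pp import *
m,P,ci,d,im=col('p3.png','red')
m[~((np.hypot(P[...,0]-544,P[...,1]+30)<45)&(abs(P[...,2]-38)<7))]=0
C,_=cv2.findContours(m,cv2.RETR_EXTERNAL,cv2.CHAIN_APPROX_NONE);c=max(C,key=cv2.contourArea)
r=cv2.minAreaRect(onplane(ci,c.reshape(-1,2),40)[:,:2].astype(np.float32)); print('sq',r)
xy=np.array(r[0]); a=r[2] if r[2]<45 else r[2]-90
if np.hypot(*(xy-[543.7,-30.2]))<4 and abs(a-19.5)<6:
    xy=(xy+[543.6,-30])/2
    if pick(xy,27,90+a,66,35): place((608.5,268.0),15,90+12.7,64)
    move_straight([608.5,195,300],[180,0,90],speed=400); wait(.15); snap('wrist','b3.png')
    move_pose([520,-30,300],[180,0,90]); wait(.15); snap('wrist','p4.png'); st('')
    A=cv2.imread('pics/b3.png')[60:260,200:460];B=cv2.imread('pics/p4.png')[60:260,200:460]
    cv2.imwrite('pics/c4.png',cv2.resize(np.hstack([A,B]),None,fx=1.5,fy=1.5))
    m,P,ci,d,im=col('p4.png','blue'); m[~((np.hypot(P[...,0]-532,P[...,1]-2)<95)&(P[...,2]<30))]=0
    C,_=cv2.findContours(m,cv2.RETR_EXTERNAL,cv2.CHAIN_APPROX_NONE);c=max(C,key=cv2.contourArea)
    print('cover',cv2.minAreaRect(onplane(ci,c.reshape(-1,2),20)[:,:2].astype(np.float32)),np.nanmedian(P[m>0],0))
```

```text
sq ((543.7664794921875, -30.383377075195312), (46.829524993896484, 49.231353759765625), 21.167814254760742)
grip t 31.85 [543.7 -30.2  27.2] open 47.6 ff 35.0 F [-0.1 -0.2  2.8]
lifted t 33.17 [543.  -30.2 149.1] open 47.7 ff 35.0 F [ 0.1 -0.3 -2.1]
down hit=True t 36.08 [608.3 267.9  15.3] open 47.4 ff 35.0 F [-0.8  0.3  6.2]
released t 37.26 [608.5 268.1  55.2] open 64.0 ff 0.0 F [ 0.3 -0.1 -0.1]
 t 39.41 [520.6 -28.4 299.7] open 63.9 ff 0.0 F [ 0.2 -0.3 -0.3]
cover ((532.4447021484375, 1.3942184448242188), (54.90269088745117, 134.4912109375), 19.675743103027344) [531.65110684   5.55492293  20.47007597]
```

View pics/c4.png

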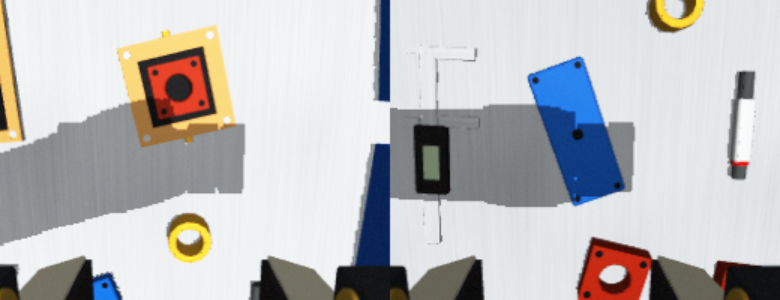

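Left: the square flange sits in its pocket at (178,88), parallel to it. Right: the bare cover is at (577,132). Last is the cover, with the pocket centre taken from the fitted rectangle.

Run:
```python
from pp import *
if pick((532.4,1.5),7,109.6,72,45): place((399.7,301.3),15,94.0,68)
move_straight([420,150,320],[180,0,90],speed=300); wait(.2); snap('wrist','b4.png'); snap('scene','s4.png');st('')
A=cv2.imread('pics/b4.png')[0:270,150:550]
cv2.imwrite('pics/c5.png',cv2.resize(A,None,fx=1.9,fy=1.9))
m,P,ci,d,im=col('b4.png','blue'); m[~(np.hypot(P[...,0]-400,P[...,1]-301)<100)]=0
C,_=cv2.findContours(m,cv2.RETR_EXTERNAL,cv2.CHAIN_APPROX_NONE);c=max(C,key=cv2.contourArea)
print('cover',cv2.minAreaRect(onplane(ci,c.reshape(-1,2),28)[:,:2].astype(np.float32)),np.nanpercentile(P[m>0][:,2],[10,50,90]))
```

```text
grip t 42.3 [532.3   1.4   7.2] open 55.4 ff 45.0 F [-1.1  0.2  1.6]
lifted t 43.75 [531.7   1.5 149.1] open 55.8 ff 45.0 F [-0.   0.  -2.9]
down hit=True t 46.74 [399.6 301.2  15.1] open 55.5 ff 45.0 F [-0.7  0.3  7. ]
released t 47.86 [399.7 301.4  55. ] open 68.2 ff 0.0 F [-0.   1.  -0.3]
 t 49.33 [419.7 150.2 319.3] open 68.0 ff 0.0 F [ 0.2  0.7 -1.4]
cover ((400.5843811035156, 300.879638671875), (56.569732666015625, 135.9838409423828), 3.9815266132354736) [27.32119019 28.54754662 29.68962761]
```

View pics/c5.png

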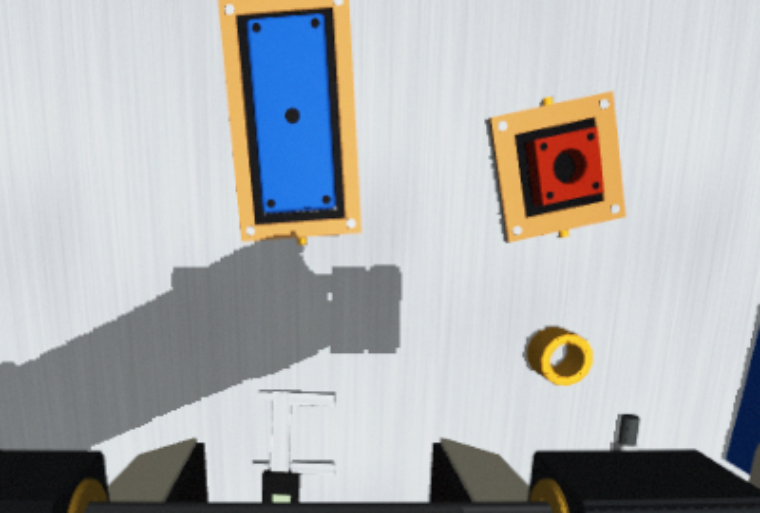

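View pics/s4.png

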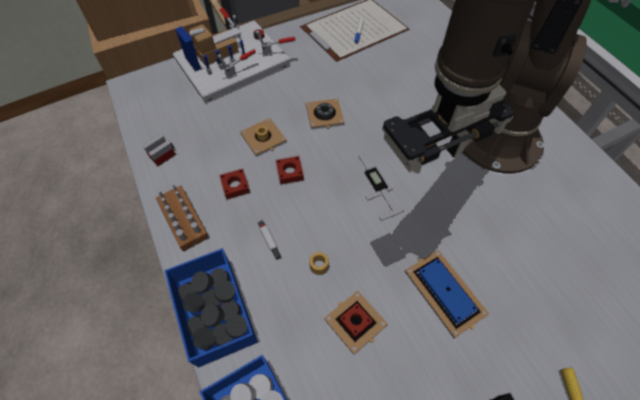

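The crop shows the cover inside the long pocket, centred near (292,115), and the square flange in its pocket at (570,163). The scene view shows all four carriers filled: (263,133), (324,112), (356,320) and (447,290). The caliper (376,180) and plug gauge (268,240) have not moved.

```bash
python3 -c "
from bench import *
print(hand_in())"
```

```text
the job is handed in; nothing more can be done
None
```

The job is handed in at about 49 s: all four parts were taken from the top of the pile down and set flat in their matching pockets, and the caliper and plug gauge were left where they lay.

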